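# Turn the draining tea scoop end for end, stand it in its caddy and shut the lid

### The arm

A 6-joint arm with a two-finger parallel gripper is mounted at the origin on a cart in front of the work surface, level with it; the furniture and walls round the work are solid. World frame = base frame: x ahead of the robot, y to its left, z up, the work surface at z = 0. Lengths are in mm, angles in rad, forces in N, time in s.
With the tool pointing down it reaches from about 275 to 1000 mm from the base axis. Payload 8.4 kg.
Tool frame: the origin (TCP) lies at the very end of the fingers, on their centre line; the grasp point (between the pads) lies 19 mm behind it; z points along the fingers, y is the line along which they close (so a half turn about z gives the same grasp; the last joint's range is limited). The gripper opens to 85 mm and grips with 20 to 120 N. Pads are 22 mm wide; open, the fingers measure 114 mm over their backs; the gripper's body (76 mm by 85 mm) begins 54 mm behind the grasp point. The pads swing forward as they close: fully open they stand 13 mm farther back than shut.
Start: joints at [1.14, 0.353, 1.633, -0, 1.155, -0.002], TCP at [259.861, 568.419, 193.081] pointing down, gripper open.
Joint ranges: [-2.63, 2.63], [-0.92, 2.1], [0.06, 2.66], [-1.3, 4.44], [0, 2.69], [-3.02, 3.02]. Speed limits (rad/s): [2.22, 2.22, 2.79, 3.14, 3.14, 3.14].

### API

Orientations are given as [roll, pitch, yaw] about the fixed x, y, z axes, in that order (R = Rz(yaw) Ry(pitch) Rx(roll)).
In Python, from rig import r, vision gives the robot as it stands. The module is installed in compiled form; this text tells all that it offers.
- The arm moves only by the tool play_rows, never from a script. Its argument "steps" is a list of rows, each an object with "delta_pos": the shift along the tool's x, y, z in cm, a list of three; "yaw": the turn about the tool's z in rad; "jaw": the opening in per cent of the stroke, from 0 (shut) to 100 (fully open). A call has exactly 8 rows; each row is the pose to reach, as a shift and turn from the pose commanded when the call began, along the tool's axes at that moment; what a row does not reach only later rows make up. A row lasts 1/10 s, in which the tool goes at most 50 mm and 8.59 degrees, less where a joint would pass 70% of its speed; a pose out of reach is approached as far as the arm can. A call with a gripper value outside its range is refused whole. The fingers move at their own pace and stop on an object; "grip_force" is the grip in N (left out, the last holds). Time passes only in rows, so rows that repeat a pose let the fingers close, or fill a call up. It gives the time, the measured TCP pose, the force, the opening and the grip force at its end, in the units of the state.
- r.sense(): the state, without advancing time (a new reading comes with each control period).
- vision.grab_frame(name): name is "side" or "top" or "wrist"; returns (picture, depth): 420x560x3 uint8, red, green, blue; 420x560 float32, mm along the optical axis (not along the pixel's ray), 0 where there is no reading.
- vision.calibration(name): a dict with "mtx" (3x3 intrinsics, pixels), "k1" (the pictures are not rectified: a ray, as slopes to the right and down, at radius r is drawn at 1 + k1 r^2 times it, then the intrinsics apply), "extrinsics" (4x4, takes a point from camera to world coordinates). Camera axes: x right, y down, z forward; pixel columns grow to the right and rows downward; lengths in mm; the calibration is good to about 2 mm. A picture is of the moment at which its call begins: read the wrist's pose just before it. calibration takes no time and is no camera call; for the wrist camera it gives the pose at the moment of the call.
- r.sign_off(): hands the job in; it is judged then, once.
Trained networks look in the newest picture that a camera, given by its name, has taken for a name from the list of things; names that differ only in an ending like _2 or _b are one class to them, and where a whole thing is asked for, a point or a joint stands for the part that bears it (a point fixed in the world has none). Each returns a list of dicts, best first, with "conf" (0 to 1); they miss things now and then, are a little off and sometimes report something else, mostly with a low value. They report only what shows in the picture. A call takes as long as a camera call.
- vision.cut_out(camera, thing): "region" (420x560 bool, what is visible of it) and "uv" ([column, row] in pixels, amid what is visible of it).
- vision.landmark_of(camera, thing): "uv" ([column, row] in pixels: a listed point, or the origin of a listed thing).
The state is a dict: "clock": time; "qpos": joint angles; "qvel": joint speeds; "joint_efforts": joint torques, N m; "eef_pos": TCP position; "tcp_rot": TCP orientation; "contact_force": force on the tool from outside, world axes, zero at the start; "wrist_torque": the same for the moment, N m; "opening": opening from 0.0 (shut) to 1.0 (fully open); "grasp_force": force on a finger pad.
Only numpy, scipy, OpenCV 4.12 (cv2) and the standard library are available. Lean on these libraries where they do the work, as an engineer would, in place of code of your own. Each camera call takes 0.05 s, during which the arm holds its last target. There are 200 camera calls.

### The job

The wooden tea scoop has drained and belongs back in its caddy, but it stands handle-down in the glass with only its bowl end to take hold of: lift it out, lay it down on the free worktop and let go, then take it again by the handle and stand it bowl-down in the open caddy, so that the next person finds the handle on top. Swing the caddy's hinged lid over and press it down until it is fully shut. Do not knock the glass over or push the loose things round about away.

Things in the scene. Friction and masses are not known exactly. Their poses are not given: they have to be found in the camera images.
- scoop_bowl (a point): Centre of the bowl of the turned wooden tea scoop (brown, 159 mm long, about 70 g). Bowl: round cup 44 mm across, 30 mm deep, open towards the point's +z, its flat bottom 15 mm from here along -z. The point's +x runs along the scoop from handle end to bowl; y goes across, and the bowl can be gripped across y (44 mm).
- scoop: The whole scoop; origin on the handle's axis 75 mm from its free end, axes as scoop_bowl's. It starts handle-down in the glass, leaning on the rim about 36 degrees from upright, bowl clear above and outside the rim, open side up. Laid on the worktop open side up it rests on the bowl's bottom and the handle end, the handle falling about 6 degrees towards its end.
- scoop_handle (a point): Point on the axis of the scoop's round handle, 30 mm from its free end: where to grip it to stand it bowl-down. The handle is 14 mm thick and 116 mm long, straight along the point's x axis (+x towards the bowl); the bowl's centre lies 107 mm from here along +x and 6 mm along -z.
- scoop_end (a point): The free end of the scoop's handle, on its axis, 30 mm from scoop_handle along -x; same axes.
- glass_center (a point): Centre, half-way up, of the plain clear drinking glass in which the scoop drains: 81 mm across, 91 mm tall (rim 46 mm above this point), inner floor 11 mm above the worktop, mouth about 71 mm wide; loose, 0.22 kg. z is up.
- glass: The whole glass; origin at the centre of its underside, z up.
- caddy: The tea caddy: white stoneware box, 132 mm deep (x), 112 mm wide (y), 173 mm tall, walls and floor 6 mm, so the inside is 120 (x) x 100 mm (corners filled by 6 mm) and 167 mm deep. It stands firm and cannot be pushed. Origin: centre of its underside, on the worktop; x points from its front (the side towards the robot) to its hinge side, z up.
- caddy_hinge (a point): Middle of the lid's hinge axis, which runs along the caddy's y, 72 mm behind the caddy's centre and 173 mm above the worktop. Axes as the caddy's.
- caddy_lid (a joint): Angle of the caddy's bamboo lid, rad: 0 shut (level on the box), 1.57 upright behind the mouth, 2.0 fully open; it starts between 1.6 and 1.8. The hinge is stiff (0.3 N m): the lid stays wherever it is left and must be pushed all the way down; about 2.5 N at its front edge move it.
- lid_front (a point): On the lid's outer face (the upper one when shut), middle of its free edge, 3 mm in: 137 mm from the hinge axis, 186 mm above the worktop when shut. Lid: board 136 (x) x 116 x 12 mm, inner and outer faces 1 and 13 mm from the hinge axis; a 44 mm wide lip stands 11 mm out of the free edge. z points out of the outer face, x towards the hinge.
- mug_center (a point): White mug, 84 mm wide (115 with its handle), 89 mm tall: leave alone. Centre, half-way up.
- tea_box_center (a point): Dark carton, 68 x 136 x 66 mm: leave alone. Centre.
- lemon_center (a point): Lemon, 72 x 57 x 58 mm: leave alone. Centre.
- tin_center (a point): Low round tin, 86 mm across, 40 mm tall: leave alone. Centre.
- garlic_center (a point): Garlic bulb, 60 x 57 x 58 mm: leave alone. Centre.
- teaspoon_center (a point): Steel teaspoon lying on the worktop, 130 mm long: leave alone. Its middle.

How it is judged (in metres and radians):
On the way, in this order (a step that is already met when the one before it is completed fails the run):
1. the scoop has been laid down on the worktop and let go (height (world z) of scoop_bowl between 0 and 0.04 m and height (world z) of scoop_end below 0.03 m and height (world z) of scoop_handle below 0.035 m and contact force between the fingers and scoop below 0.1 N and linear speed of scoop below 0.05 m/s), for 0.2 s.
2. the scoop stands bowl-down inside the open caddy and has been let go (x of scoop_bowl in the frame of caddy between -0.06 and 0.06 m and y of scoop_bowl in the frame of caddy between -0.05 and 0.05 m and z of scoop_bowl in the frame of caddy below 0.05 m and z of scoop_end in the frame of caddy between 0.085 and 0.172 m and contact force between the fingers and scoop below 0.1 N and linear speed of scoop below 0.05 m/s and value of joint caddy_lid above 0.5 rad), for 0.2 s.
3. the lid is fully shut (value of joint caddy_lid below 0.03 rad), for 0.2 s.
At the end, for the whole second after the job is handed in: Scoop at rest bowl-down in the caddy: bowl centre within 50 mm of the caddy's axis in x and y and under 50 mm above its underside, handle end 85 to 172 mm above it; lid shut to 0.03 rad (4 mm at its front edge); glass upright within 0.2 rad (x of scoop_bowl in the frame of caddy between -0.06 and 0.06 m and y of scoop_bowl in the frame of caddy between -0.05 and 0.05 m and z of scoop_bowl in the frame of caddy below 0.05 m and z of scoop_end in the frame of caddy between 0.085 and 0.172 m and value of joint caddy_lid below 0.03 rad and linear speed of scoop below 0.02 m/s and angle between glass's own z axis and vertical below 0.2 rad); the robot touches nothing.
It fails at once if the glass is knocked over (angle between glass's own z axis and vertical above 0.5 rad).
It fails at once if the mug, carton, lemon, tin, garlic or teaspoon is pushed away (moved more than 30 mm) (distance of any of mug_center, tea_box_center, lemon_center, tin_center, garlic_center, teaspoon_center from where it was at the start of the episode above 0.03 m).
It also fails if it takes over 61 s, if anything falls off the work surface, if the arm or the gripper's body presses on something with over 40 N, if the wrist force passes 120 N, or if a joint passes its speed limit or range.

## Working session

There is one attempt and no reset: what is moved stays moved. The work goes in short steps, Python scripts to look and compute and a tool call to move; the robot and the scene stay as the last step left them, time stands still between calls to the robot, and variables do not carry over. Pictures are saved under pics/ and viewed, at most 10 in all, crops included, and the job is handed in when it is done.

Besides the shell and the picture viewer there is one more tool, called after "Request:" in YAML: its name, and indented under it one key for each argument. play_rows: Moves the arm, as the interface text tells. Its arguments: {"type":"object","properties":{"steps":{"type":"array"},"grip_force":{"type":"number"}},"required":["steps"]}

```bash
mkdir -p pics
cat > h.py <<'E'
import numpy as np, cv2
from rig import r, vision
def cal(c):
    k=vision.calibration(c); return np.array(k['mtx']),float(k['k1']),np.array(k['extrinsics'])
def ray(c,uv,C=None):
    M,k1,T=C or cal(c)
    s=np.linalg.solve(M,[uv[0],uv[1],1])[:2]; u=s.copy()
    for _ in range(20): u=s/(1+k1*(u@u))
    return T[:3,3],T[:3,:3]@np.r_[u,1]      # point = o + depth*d
def proj(c,P,C=None):
    M,k1,T=C or cal(c)
    p=T[:3,:3].T@(np.asarray(P,float)-T[:3,3]); s=p[:2]/p[2]; s=s*(1+k1*s@s)
    return (M@np.r_[s,1])[:2]
def tri(obs):
    A=np.zeros((3,3));b=np.zeros(3)
    for o,d in obs:
        d=d/np.linalg.norm(d);Q=np.eye(3)-np.outer(d,d);A+=Q;b+=Q@o
    p=np.linalg.solve(A,b)
    return p,[round(float(np.linalg.norm((np.eye(3)-np.outer(d,d)/(d@d))@(p-o))),1) for o,d in obs]
def cloud(c,dep,mask=None,C=None):
    C=C or cal(c); M,k1,T=C
    v,u=np.nonzero((dep>0) if mask is None else (mask&(dep>0)))
    D=np.array([k1,0,0,0,0.])
    s=cv2.undistortPoints(np.c_[u,v].astype(np.float64)[:,None],M,D)[:,0]
    z=dep[v,u].astype(float)
    return np.c_[s*z[:,None],z]@T[:3,:3].T+T[:3,3]
def save(n,im): cv2.imwrite(f'pics/{n}.png',im[...,::-1])
E
python3 - <<'E'
from h import *
for c in ('side','top'):
    im,d=vision.grab_frame(c); save(c+'0',im); np.save(c+'0.npy',d)
    print(c,cal(c)[2][:3,3].round())
names="scoop_bowl scoop_handle scoop_end glass_center caddy caddy_hinge lid_front mug_center tea_box_center lemon_center tin_center garlic_center teaspoon_center".split()
for n in names:
    obs=[];out=[]
    for c in ('side','top'):
        l=vision.landmark_of(c,n)
        if l: obs.append(ray(c,l[0]['uv'])); out.append((c,np.round(l[0]['uv']).tolist(),round(l[0]['conf'],2)))
    print(n,out,[x if isinstance(x,list) else x.round(1) for x in tri(obs)] if len(obs)>1 else '')
s=r.sense();print(s['clock'],s['eef_pos'],s['tcp_rot'],s['opening'],s['contact_force'])
E
```

```text
side [ 906. 1142.  913.]
top [ 396.  -51. 1379.]
scoop_bowl [('side', [329.0, 272.0], 0.76), ('top', [188.0, 214.0], 0.62)] [array([485. , 208.8, 120.4]), [1.8, 1.8]]
scoop_handle [('side', [341.0, 310.0], 0.57), ('top', [168.0, 220.0], 0.66)] [array([471.3, 277.3,  45.5]), [3.9, 3.9]]
scoop_end [('top', [170.0, 223.0], 0.58)] 
glass_center [('side', [342.0, 302.0], 0.81), ('top', [174.0, 221.0], 0.8)] [array([466.6, 260.2,  56.7]), [1.1, 1.1]]
caddy [('side', [271.0, 232.0], 0.84), ('top', [336.0, 205.0], 0.87)] [array([ 525.1, -192.6,    2.8]), [0.9, 0.9]]
caddy_hinge [('side', [249.0, 190.0], 0.65), ('top', [353.0, 173.0], 0.96)] [array([ 591.1, -218.5,  159.5]), [2.1, 2.1]]
lid_front [('side', [234.0, 147.0], 0.56), ('top', [364.0, 149.0], 0.95)] [array([ 626. , -223. ,  309.4]), [1.6, 1.6]]
mug_center [('side', [283.0, 314.0], 0.88), ('top', [177.0, 161.0], 0.57)] [array([630.6, 259.2,  60.2]), [3.2, 3.2]]
tea_box_center [('side', [226.0, 253.0], 0.5), ('top', [302.0, 142.0], 0.72)] [array([701.1, -91.1,  24.5]), [0.2, 0.2]]
lemon_center [('side', [268.0, 287.0], 0.89), ('top', [228.0, 166.0], 0.8)] [array([625.6, 118. ,  35.9]), [0.6, 0.6]]
tin_center [('top', [417.0, 243.0], 0.68)] 
garlic_center [('top', [265.0, 144.0], 0.56)] 
teaspoon_center [('side', [344.0, 307.0], 0.66), ('top', [324.0, 264.0], 0.51)] [array([ 300.2, -167.2, -364.3]), [48.7, 48.7]]
1.4 [259.86124418 568.39953162 193.06733878] [-3.14156363e+00  1.12877806e-05  2.71278453e+00] 0.9995471779332025 [-0.49505309 -0.41701618  0.34024369]
```

Run:
```python
import cv2
a=cv2.imread('pics/top0.png')[80:360,60:500];cv2.imwrite('pics/t1.png',cv2.resize(a,None,fx=1.8,fy=1.8,interpolation=cv2.INTER_CUBIC))
a=cv2.imread('pics/side0.png')[100:380,130:480];cv2.imwrite('pics/s1.png',cv2.resize(a,None,fx=2.1,fy=2.1,interpolation=cv2.INTER_CUBIC))
```

```text
(no output)
```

View pics/t1.png

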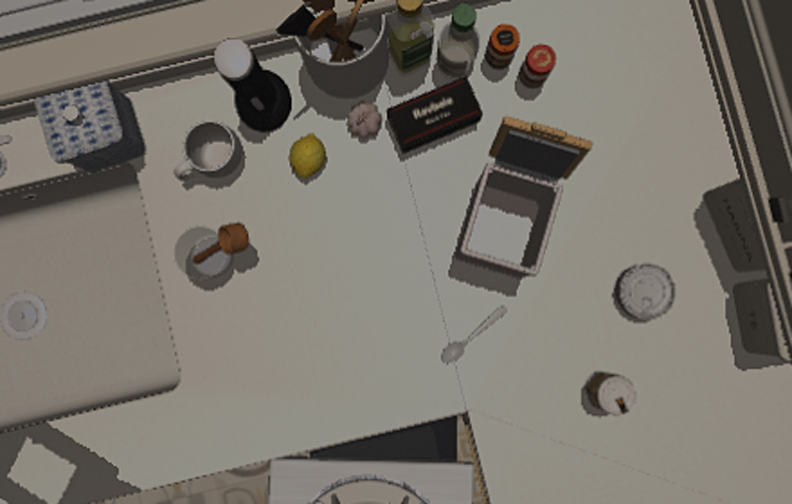

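View pics/s1.png

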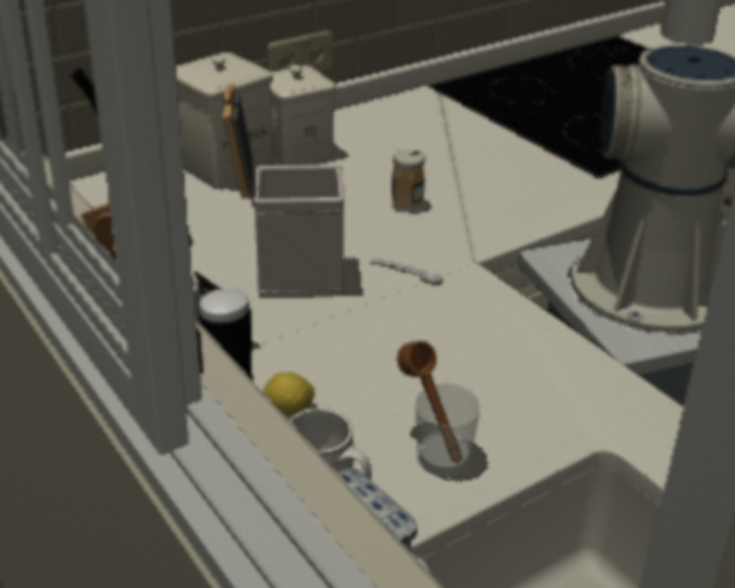

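Run:
```python
from h import *
from scipy.optimize import least_squares
im={};dp={}
for c in('side','top'): im[c],dp[c]=vision.grab_frame(c)
# scoop
obs=[]
for c in('side','top'):
    k=vision.cut_out(c,'scoop')
    print(c,'conf',[(round(q['conf'],2),int(q['region'].sum())) for q in k])
    m=k[0]['region']; P=cloud(c,dp[c],cv2.erode(m.astype(np.uint8),np.ones((2,2)))>0)
    print(' z range',np.percentile(P[:,2],[2,50,98]).round()); B=P[P[:,2]>100]
    if len(B): print(' bowl',len(B),B.min(0).round(),B.max(0).round(),B.mean(0).round())
    for n,w in (('scoop_bowl',1),('scoop_handle',1),('scoop_end',.5),('scoop',1)):
        l=vision.landmark_of(c,n)
        if l: obs.append((c,n,np.array(l[0]['uv']),w)); print(c,n,np.round(l[0]['uv'],1),round(l[0]['conf'],2))
C={c:cal(c) for c in('side','top')}
off={'scoop_bowl':(62,-6),'scoop_handle':(-45,0),'scoop_end':(-75,0),'scoop':(0,0)}
def pts(p,n):
    yaw,le=p[3:5]; h=np.array([np.cos(yaw),np.sin(yaw),0]);z=np.array([0,0,1.])
    ax=h*np.sin(le)+z*np.cos(le); az=-h*np.cos(le)+z*np.sin(le)
    return p[:3]+off[n][0]*ax+off[n][1]*az
f=lambda p:np.r_[np.concatenate([w*(proj(c,pts(p,n),C[c])-uv) for c,n,uv,w in obs]),(p[4]-.628)*20]
s=least_squares(f,[472,240,72,-1.2,.628],loss='soft_l1')
print('scoop',s.x.round(3),s.fun.round(1)); print({n:pts(s.x,n).round(1) for n in off})
# caddy rim
P=cloud('top',dp['top'],C=C['top']); q=P[(abs(P[:,2]-173)<6)&(np.hypot(P[:,0]-525,P[:,1]+193)<100)]
print('rim',len(q),cv2.minAreaRect(q[:,:2].astype(np.float32)))
for a,b in ((255,400),):
    l=vision.cut_out('top','lid_front')
    if l:
        L=cloud('top',dp['top'],cv2.erode(l[0]['region'].astype(np.uint8),np.ones((3,3)))>0); print('lid',len(L),L.min(0).round(),L.max(0).round()); c0=L.mean(0); print(np.linalg.svd(L-c0)[2][2] if len(L)<5000 else '')
# worktop height & glass
W=P[(P[:,0]>350)&(P[:,0]<450)&(abs(P[:,1])<120)]; print('table',np.median(W[:,2]))
l=vision.cut_out('top','glass');G=cloud('top',dp['top'],l[0]['region']);print('glass',G.min(0).round(),G.max(0).round())
for n in('glass_center','tin_center','garlic_center','teaspoon_center'):
    l=vision.landmark_of('top',n)
    if l:
        z={'glass_center':46,'tin_center':20,'garlic_center':29,'teaspoon_center':3}[n];o,d=ray('top',l[0]['uv']);print(n,(o+d*(z-o[2])/d[2]).round(),l[0]['conf'])
```

```text
side conf [(0.65, 384)]
 z range [ 65. 116. 144.]
 bowl 250 [465. 183. 100.] [510. 237. 149.] [485. 207. 120.]
side scoop_bowl [328.4 270.7] 0.93
side scoop_handle [340.9 310. ] 0.7
side scoop_end [279.4 312.2] 0.3
side scoop [335.9 294.7] 0.67
top conf [(0.77, 311)]
 z range [ 41. 131. 147.]
 bowl 216 [465. 182. 101.] [505. 234. 150.] [484. 205. 129.]
top scoop_bowl [190.6 213.1] 0.83
top scoop_handle [170.8 219.4] 0.64
top scoop_end [169.8 222.5] 0.84
top scoop [177.8 217.6] 0.68
scoop [477.169 243.981  74.203  -1.386   0.633] [ 0.1 -0.   0.4  0.3 32.6  4.6  0.5 -1.1 -0.4 -0.1  1.3 -0.3 -0.9 -0.9
  0.8 -0.9  0.1]
{'scoop_bowl': array([484.8, 203.2, 120.6]), 'scoop_handle': array([472.3, 270.2,  37.9]), 'scoop_end': array([469. , 287.6,  13.7]), 'scoop': array([477.2, 244. ,  74.2])}
rim 653 ((522.3155517578125, -195.76890563964844), (114.32123565673828, 141.70089721679688), 74.11495971679688)
lid 1096 [ 576. -274.  172.] [ 631. -162.  325.]
[-0.94052254  0.27642687  0.19749818]
table 0.26592584716627243
glass [426. 209.  -6.] [505. 323. 132.]
glass_center [465. 264.  46.] 0.98
tin_center [ 425. -420.   20.] 0.94
garlic_center [683.  19.  29.] 0.79
teaspoon_center [ 348. -147.    3.] 0.58
```

```bash
cat > g.py <<'E'
import sys
from h import *
def go(x,y,z,yaw=None):
    s=r.sense();p=np.array(s['eef_pos']);w=s['tcp_rot'][2]
    d=np.array([x,y,z])-p; c,n=np.cos(w),np.sin(w)
    dy=0 if yaw is None else (-(yaw-w)+np.pi)%(2*np.pi)-np.pi
    print('at',p.round(1),round(w,3),'cm',np.round([(d[0]*c+d[1]*n)/10,(d[0]*n-d[1]*c)/10,-d[2]/10],2),'turn',round(dy,3))
if __name__=='__main__': go(*map(float,sys.argv[1:]))
E
python3 g.py 485 203 240 1.756
```

```text
at [259.8 568.4 193.1] 2.713 cm [-35.67 -23.87  -4.69] turn 0.957
```

Request:
play_rows:
  steps:
    - {"delta_pos": [-4,-2.5,-4.7],"yaw": 0.12,"jaw": 100}
    - {"delta_pos": [-8.5,-5.7,-4.7],"yaw": 0.25,"jaw": 100}
    - {"delta_pos": [-13,-8.7,-4.7],"yaw": 0.38,"jaw": 100}
    - {"delta_pos": [-17.5,-11.7,-4.7],"yaw": 0.5,"jaw": 100}
    - {"delta_pos": [-22,-14.7,-4.7],"yaw": 0.62,"jaw": 100}
    - {"delta_pos": [-26.5,-17.7,-4.7],"yaw": 0.75,"jaw": 100}
    - {"delta_pos": [-31,-20.7,-4.7],"yaw": 0.86,"jaw": 100}
    - {"delta_pos": [-35.7,-23.9,-4.7],"yaw": 0.957,"jaw": 100}

```text
clock: 3.1
eef_pos: [462.5, 239.2, 240.4]
tcp_rot: [3.141, -0.0, 1.751]
contact_force: [-0.1, 0.5, 0.3]
opening: 1.004
grasp_force: 0.0
```

```bash
python3 - <<'E'
from h import *
s=r.sense();print(s['eef_pos'],s['tcp_rot'],s['clock'])
C=cal('wrist');im,d=vision.grab_frame('wrist');save('w1',im)
for n in('scoop_bowl','scoop','glass_center'):
    l=vision.landmark_of('wrist',n);print(n,l)
    if l:
        z={'scoop_bowl':121,'scoop':74,'glass_center':46}[n];o,v=ray('wrist',l[0]['uv'],C);print((o+v*(z-o[2])/v[2]).round(1))
k=vision.cut_out('wrist','scoop')
if k:
    P=cloud('wrist',d,cv2.erode(k[0]['region'].astype(np.uint8),np.ones((3,3)))>0,C)
    B=P[P[:,2]>105];print(len(B),B.min(0).round(),B.max(0).round())
    h=np.array([np.sin(.185),-np.cos(.185)]);y=np.array([np.cos(.185),np.sin(.185)])
    t=(B[:,:2]-[485,203])@y; print('across',np.percentile(t,[1,99]).round(1)); t=(B[:,:2]-[485,203])@h;print('along',np.percentile(t,[1,99]).round(1))
E
python3 g.py 485 203 108 1.756
```

```text
[462.50764474 239.24139162 240.37116725] [ 3.14092337e+00 -1.88930001e-04  1.75147225e+00] 3.1
scoop_bowl [{'uv': [302.0, 230.1], 'conf': 0.68}]
[487.3 206.6 121. ]
scoop [{'uv': [296.7, 183.7], 'conf': 0.85}]
[477.3 241.1  74. ]
glass_center [{'uv': [287.6, 163.7], 'conf': 0.8}]
[464.9 256.2  46. ]
1597 [464. 185. 105.] [506. 230. 148.]
across [-17.7  19.3]
along [-26.4  15.7]
at [461.7 241.1 240.1] 1.755 cm [-4.18  1.6  13.21] turn -0.001
```

View pics/w1.png

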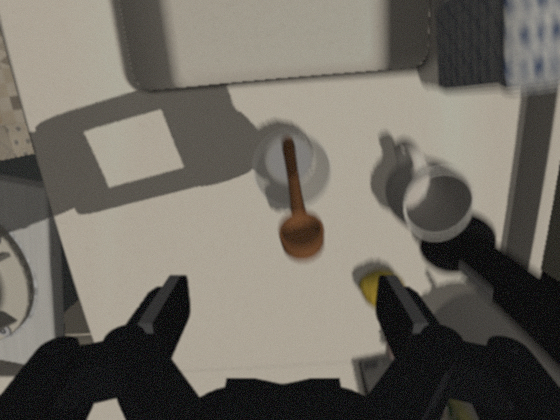

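Request:
play_rows:
  steps:
    - {"delta_pos": [-2,0.9,0],"yaw": 0,"jaw": 100}
    - {"delta_pos": [-4,1.7,1],"yaw": 0,"jaw": 100}
    - {"delta_pos": [-4,1.7,4],"yaw": 0,"jaw": 100}
    - {"delta_pos": [-4,1.7,7],"yaw": 0,"jaw": 100}
    - {"delta_pos": [-4,1.7,10],"yaw": 0,"jaw": 100}
    - {"delta_pos": [-4,1.7,12.2],"yaw": 0,"jaw": 100}
    - {"delta_pos": [-4,1.7,13.2],"yaw": 0,"jaw": 100}
    - {"delta_pos": [-4,1.7,13.2],"yaw": 0,"jaw": 100}

```text
clock: 4.15
eef_pos: [484.5, 205.7, 107.0]
tcp_rot: [-3.139, 0.0, 1.758]
contact_force: [-0.3, 0.6, 0.3]
opening: 0.996
grasp_force: 0.0
```

Request:
play_rows:
  grip_force: 40
  steps:
    - {"delta_pos": [0,0,0],"yaw": 0,"jaw": 70}
    - {"delta_pos": [0,0,0],"yaw": 0,"jaw": 60}
    - {"delta_pos": [0,0,0],"yaw": 0,"jaw": 50}
    - {"delta_pos": [0,0,0],"yaw": 0,"jaw": 40}
    - {"delta_pos": [0,0,0],"yaw": 0,"jaw": 30}
    - {"delta_pos": [0,0,0],"yaw": 0,"jaw": 30}
    - {"delta_pos": [0,0,0],"yaw": 0,"jaw": 30}
    - {"delta_pos": [0,0,0],"yaw": 0,"jaw": 30}

```text
clock: 4.95
eef_pos: [485.8, 204.8, 108.1]
tcp_rot: [-3.142, 0.0, 1.756]
contact_force: [-0.1, 0.5, 0.2]
opening: 0.301
grasp_force: 0.0
```

Run:
```python
from h import *
C=cal('wrist');im,d=vision.grab_frame('wrist');save('w2',im)
ims,ds=vision.grab_frame('side');imt,dt=vision.grab_frame('top')
cv2.imwrite('pics/s2.png',cv2.hconcat([cv2.resize(ims[180:360,240:430,::-1],(400,380)),cv2.resize(imt[130:310,100:290,::-1],(400,380))]))
for c in('side','top','wrist'):
    l=vision.landmark_of(c,'scoop_bowl');print(c,l)
k=vision.cut_out('side','scoop')
if k:
    P=cloud('side',ds,cv2.erode(k[0]['region'].astype(np.uint8),np.ones((2,2)))>0);print(P.min(0).round(),P.max(0).round());B=P[P[:,2]>90];print(B.min(0).round(),B.max(0).round())
```

```text
side [{'uv': [328.8, 271.6], 'conf': 0.55}]
top [{'uv': [188.6, 213.0], 'conf': 0.48}, {'uv': [228.5, 167.2], 'conf': 0.32}]
wrist [{'uv': [287.0, 254.7], 'conf': 0.88}]
[465. 182.  60.] [509. 261. 145.]
[465. 182.  91.] [509. 241. 145.]
```

View pics/s2.png

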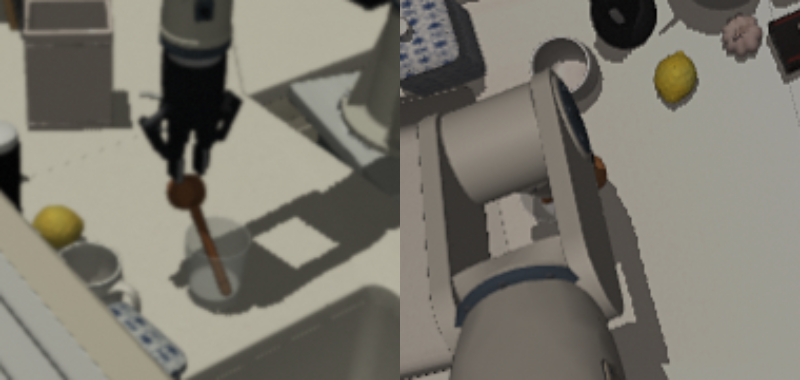

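View pics/w2.png

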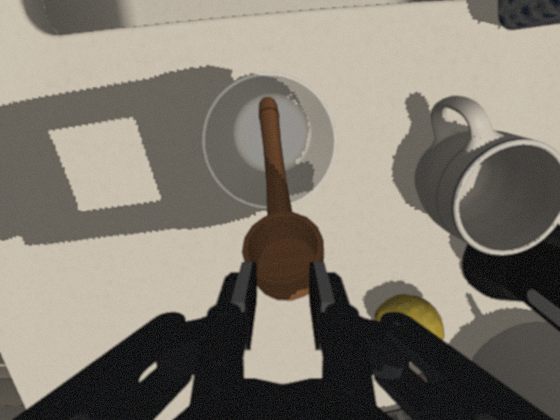

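Run:
```python
from h import *
C=cal('wrist');print(C[2].round(2))
print(proj('wrist',[485.8,204.8,108.1]),proj('wrist',[485.8,204.8,127]),proj('side',[485.8,204.8,108.1]),proj('wrist',[485,204,121]))
s=r.sense();print(s['eef_pos'],s['tcp_rot'],s['qpos'])
im,d=vision.grab_frame('wrist')
k=vision.cut_out('wrist','scoop')
P=cloud('wrist',d,cv2.erode(k[0]['region'].astype(np.uint8),np.ones((3,3)))>0,C);print(P.min(0).round(),P.max(0).round());
P=cloud('wrist',d,None,C);q=P[(np.hypot(P[:,0]-485,P[:,1]-204)<70)&(P[:,2]>90)];print(q.min(0).round(),q.max(0).round())
```

```text
[[ 9.8000e-01  1.8000e-01  6.0000e-02  4.6998e+02]
 [ 1.8000e-01 -9.3000e-01 -3.1000e-01  2.8263e+02]
 [ 0.0000e+00  3.1000e-01 -9.5000e-01  2.8845e+02]
 [ 0.0000e+00  0.0000e+00  0.0000e+00  1.0000e+00]]
[284.06351256 245.0624567 ] [284.26212973 259.06928212] [328.19242193 274.92632671] [282.53603785 255.35907566]
[485.76201774 204.86482758 108.07878416] [-3.14157801e+00  3.60027261e-05  1.75584228e+00] [ 3.96283345e-01  3.04510362e-01  1.91984021e+00 -4.04715356e-05
  9.17263946e-01  2.11262001e-01]
[453. 185.  23.] [504. 287. 149.]
[420. 181.  90.] [546. 271. 240.]
```

Run:
```python
from h import *
C=cal('wrist');im,d=vision.grab_frame('wrist');M=C[0];print(M[0,0],C[1])
for v in (258,264,268,275,285,300,320):
  for u in (232,243,250,256,312,318,324,335):
    o,x=ray('wrist',(u,v),C); p=o+x*float(d[v,u]); print(v,u,im[v,u].tolist(),p.round(0).tolist(),end=' | ')
  print()
np.save('w.npy',d)
```

```text
326.79748855595545 -0.045655645324714965
258 232 [200, 189, 172] [448.0, 135.0, -1.0] | 258 243 [142, 130, 118] [464.0, 205.0, 134.0] | 258 250 [53, 38, 27] [467.0, 204.0, 130.0] | 258 256 [55, 38, 18] [471.0, 196.0, 114.0] | 258 312 [69, 50, 29] [503.0, 202.0, 113.0] | 258 318 [74, 49, 32] [501.0, 214.0, 139.0] | 258 324 [169, 159, 145] [536.0, 152.0, -1.0] | 258 335 [202, 193, 177] [546.0, 154.0, 1.0] | 
264 232 [202, 191, 176] [449.0, 129.0, 0.0] | 264 243 [58, 57, 55] [465.0, 211.0, 152.0] | 264 250 [63, 64, 65] [468.0, 212.0, 153.0] | 264 256 [47, 37, 29] [471.0, 193.0, 115.0] | 264 312 [26, 34, 28] [496.0, 217.0, 152.0] | 264 318 [56, 58, 55] [499.0, 218.0, 153.0] | 264 324 [119, 113, 104] [502.0, 218.0, 153.0] | 264 335 [202, 191, 175] [548.0, 147.0, -0.0] | 
268 232 [202, 191, 177] [449.0, 125.0, 0.0] | 268 243 [55, 58, 56] [465.0, 211.0, 157.0] | 268 250 [57, 55, 54] [469.0, 212.0, 156.0] | 268 256 [42, 34, 25] [471.0, 207.0, 147.0] | 268 312 [13, 18, 15] [496.0, 217.0, 157.0] | 268 318 [63, 63, 62] [499.0, 218.0, 157.0] | 268 324 [73, 70, 68] [501.0, 218.0, 156.0] | 268 335
[... 783 characters left out ...]
464.0, 210.0, 181.0] | 300 243 [53, 53, 50] [468.0, 211.0, 181.0] | 300 250 [16, 18, 19] [471.0, 209.0, 177.0] | 300 256 [116, 112, 103] [474.0, 192.0, 151.0] | 300 312 [25, 28, 16] [498.0, 206.0, 165.0] | 300 318 [12, 9, 16] [496.0, 217.0, 183.0] | 300 324 [58, 57, 57] [498.0, 217.0, 182.0] | 300 335 [31, 31, 33] [504.0, 214.0, 175.0] | 
320 232 [31, 22, 26] [466.0, 213.0, 196.0] | 320 243 [24, 18, 27] [470.0, 208.0, 189.0] | 320 250 [11, 11, 12] [472.0, 201.0, 179.0] | 320 256 [203, 193, 174] [482.0, 68.0, -1.0] | 320 312 [73, 69, 63] [499.0, 198.0, 169.0] | 320 318 [22, 25, 25] [498.0, 209.0, 184.0] | 320 324 [31, 27, 30] [499.0, 213.0, 189.0] | 320 335 [11, 6, 16] [500.0, 219.0, 197.0] |
```

Request:
play_rows:
  steps:
    - {"delta_pos": [0,0,0],"yaw": 0,"jaw": 100}
    - {"delta_pos": [0,0,0],"yaw": 0,"jaw": 100}
    - {"delta_pos": [0,0,0],"yaw": 0,"jaw": 100}
    - {"delta_pos": [0,0,0],"yaw": 0,"jaw": 100}
    - {"delta_pos": [0,0,1],"yaw": 0,"jaw": 100}
    - {"delta_pos": [0,0,2.4],"yaw": 0,"jaw": 100}
    - {"delta_pos": [0,0,3.5],"yaw": 0,"jaw": 100}
    - {"delta_pos": [0,0,3.5],"yaw": 0,"jaw": 100}

```text
clock: 6.25
eef_pos: [484.4, 204.3, 71.2]
tcp_rot: [-3.138, 0.001, 1.756]
contact_force: [-0.8, 0.7, -0.6]
opening: 1.0
grasp_force: 0.0
```

Request:
play_rows:
  grip_force: 40
  steps:
    - {"delta_pos": [0,0,0],"yaw": 0,"jaw": 80}
    - {"delta_pos": [0,0,0],"yaw": 0,"jaw": 65}
    - {"delta_pos": [0,0,0],"yaw": 0,"jaw": 55}
    - {"delta_pos": [0,0,0],"yaw": 0,"jaw": 48}
    - {"delta_pos": [0,0,0],"yaw": 0,"jaw": 40}
    - {"delta_pos": [0,0,0],"yaw": 0,"jaw": 40}
    - {"delta_pos": [0,0,0],"yaw": 0,"jaw": 40}
    - {"delta_pos": [0,0,0],"yaw": 0,"jaw": 40}

```text
clock: 7.05
eef_pos: [486.2, 204.9, 73.4]
tcp_rot: [3.141, 0.0, 1.756]
contact_force: [1.5, -1.5, 4.0]
opening: 0.517
grasp_force: 40.5
```

Run:
```python
from h import *
C=cal('wrist');im,d=vision.grab_frame('wrist');save('w3',im)
dk=(im.max(2)<75)&(im.max(2).astype(int)-im.min(2)<12)
P=np.zeros(d.shape+(3,));v,u=np.nonzero(d>0);P[v,u]=cloud('wrist',d,None,C)
q=P[dk&(d>0)&(np.hypot(P[...,0]-485,P[...,1]-204)<60)&(P[...,2]<260)&(P[...,2]>60)];print('finger min z',np.percentile(q[:,2],[.5,1,2,5]),len(q))
k=vision.cut_out('wrist','scoop');B=cloud('wrist',d,k[0]['region'],C);B=B[B[:,2]>90];print(B.min(0).round(),B.max(0).round())
s=r.sense();print(s['eef_pos'],s['opening'],s['grasp_force'],s['contact_force'],s['clock'])
```

```text
finger min z [123.13974864 126.45279819 130.86015325 140.97837895] 33873
[461. 181.  90.] [508. 240. 148.]
[486.17180355 204.89040413  73.33470851] 0.5100765978769367 40.587422309909016 [ 1.68086477 -1.78018086  4.0145739 ] 7.15
```

Request:
play_rows:
  steps:
    - {"delta_pos": [0,0,-1],"yaw": 0,"jaw": 40}
    - {"delta_pos": [0,0,-2.5],"yaw": 0,"jaw": 40}
    - {"delta_pos": [0,0,-4.5],"yaw": 0,"jaw": 40}
    - {"delta_pos": [0,0,-6.5],"yaw": 0,"jaw": 40}
    - {"delta_pos": [0,0,-9],"yaw": 0,"jaw": 40}
    - {"delta_pos": [0,0,-11],"yaw": 0,"jaw": 40}
    - {"delta_pos": [0,0,-13],"yaw": 0,"jaw": 40}
    - {"delta_pos": [0,0,-13],"yaw": 0,"jaw": 40}

```text
clock: 7.95
eef_pos: [486.8, 205.6, 205.8]
tcp_rot: [3.138, -0.001, 1.756]
contact_force: [0.6, -0.2, -0.6]
opening: 0.51
grasp_force: 40.7
```

Run:
```python
from h import *
C=cal('wrist');im,d=vision.grab_frame('wrist');save('w4',im)
ims,ds=vision.grab_frame('side');save('s4',ims)
k=vision.cut_out('side','scoop')
for c,dd,CC in (('side',ds,None),('wrist',d,C)):
    k=vision.cut_out(c,'scoop')
    if k:
        m=cv2.erode(k[0]['region'].astype(np.uint8),np.ones((2,2)))>0;B=cloud(c,dd,m,CC);print(c,len(B),np.percentile(B,2,0).round(),np.percentile(B,98,0).round(), 'lowest',B[B[:,2]<np.percentile(B[:,2],6)].mean(0).round())
for n in('scoop_bowl','scoop_handle','scoop_end','scoop'):
    o=[];
    for c,CC in(('side',None),('wrist',C)):
        l=vision.landmark_of(c,n)
        if l:o.append(ray(c,l[0]['uv'],CC))
    print(n,tri(o) if len(o)>1 else len(o))
cv2.imwrite('pics/m4.png',cv2.hconcat([cv2.resize(ims[150:360,230:440,::-1],(400,400)),cv2.resize(im[...,::-1],(400,400))]))
import g;g.go(440,20,230)
```

```text
side 446 [457. 186. 151.] [501. 285. 273.] lowest [450. 255. 141.]
wrist 11469 [459. 189. 165.] [503. 278. 278.] lowest [462. 275. 167.]
scoop_bowl (array([488.77120251, 202.55763286, 254.45075075]), [2.3, 2.3])
scoop_handle (array([469.3484693 , 265.06521752, 170.40990037]), [7.7, 7.7])
scoop_end (array([456.45468339, 282.51380142, 145.41608816]), [0.5, 0.5])
scoop (array([471.81831328, 242.925625  , 205.63493573]), [3.5, 3.5])
at [485.7 204.8 202.9] 1.756 cm [-17.33  -7.89  -2.71] turn 0
```

View pics/m4.png

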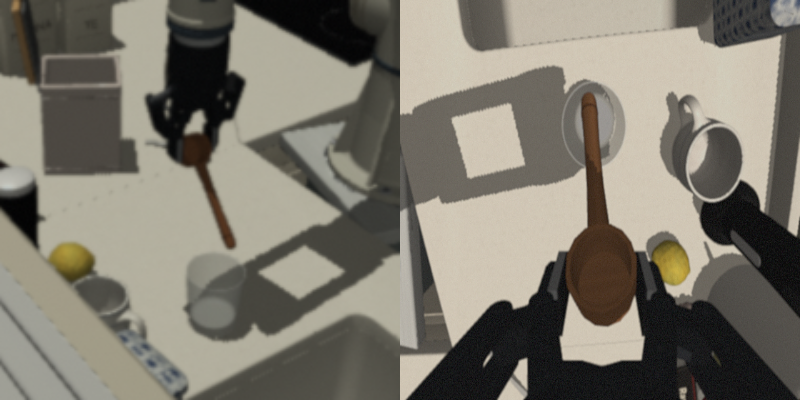

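Request:
play_rows:
  steps:
    - {"delta_pos": [-3,-2.3,0],"yaw": 0,"jaw": 40}
    - {"delta_pos": [-6,-4.6,0],"yaw": 0,"jaw": 40}
    - {"delta_pos": [-9,-7,0],"yaw": 0,"jaw": 40}
    - {"delta_pos": [-11.5,-8.8,1],"yaw": 0,"jaw": 40}
    - {"delta_pos": [-11.5,-8.8,4],"yaw": 0,"jaw": 40}
    - {"delta_pos": [-11.5,-8.8,7.5],"yaw": 0,"jaw": 40}
    - {"delta_pos": [-11.5,-8.8,11],"yaw": 0,"jaw": 40}
    - {"delta_pos": [-11.5,-8.8,12.5],"yaw": 0,"jaw": 40}

```text
clock: 9.4
eef_pos: [418.7, 75.2, 75.7]
tcp_rot: [-3.139, -0.0, 1.755]
contact_force: [-0.1, -0.6, -0.1]
opening: 0.508
grasp_force: 40.9
```

Request:
play_rows:
  grip_force: 25
  steps:
    - {"delta_pos": [0,0,0],"yaw": 0,"jaw": 40}
    - {"delta_pos": [-0.3,0,1],"yaw": 0,"jaw": 40}
    - {"delta_pos": [-1,0,2],"yaw": 0,"jaw": 40}
    - {"delta_pos": [-1.8,0,3],"yaw": 0,"jaw": 40}
    - {"delta_pos": [-2.5,0,4],"yaw": 0,"jaw": 40}
    - {"delta_pos": [-3,0,5],"yaw": 0,"jaw": 40}
    - {"delta_pos": [-3.5,0,6],"yaw": 0,"jaw": 40}
    - {"delta_pos": [-3.5,0,6],"yaw": 0,"jaw": 40}

```text
clock: 10.2
eef_pos: [426.3, 40.8, 17.0]
tcp_rot: [-3.14, -0.0, 1.755]
contact_force: [0.9, 1.0, 0.8]
opening: 0.507
grasp_force: 25.2
```

```bash
cat > look.py <<'E'
from h import *
def look(tag,cams=('side','wrist')):
    C={};D={};I={}
    for c in cams:
        C[c]=cal(c);I[c],D[c]=vision.grab_frame(c);save(c+tag,I[c])
    for c in cams:
        k=vision.cut_out(c,'scoop')
        if k:
            m=cv2.erode(k[0]['region'].astype(np.uint8),np.ones((2,2)))>0;B=cloud(c,D[c],m,C[c]);print(c,len(B),round(k[0]['conf'],2),np.percentile(B,2,0).round(),np.percentile(B,98,0).round())
    for n in('scoop_bowl','scoop_handle','scoop_end','scoop'):
        o=[ray(c,l[0]['uv'],C[c]) for c in cams for l in [vision.landmark_of(c,n)] if l]
        if len(o)>1:
            p,e=tri(o);print(n,p.round(1),e)
    s=r.sense();print(s['clock'],np.round(s['eef_pos'],1),s['tcp_rot'][2],s['opening'],s['grasp_force'],np.round(s['contact_force'],1),np.round(s['wrist_torque'],2))
    return I,D,C
E
python3 -c "
from look import *;look('5')"
```

```text
side 252 0.81 [396.  19.  19.] [441. 145.  81.]
wrist 14029 0.56 [390.  23.  16.] [443. 152.  86.]
scoop_bowl [396.3  62.1  -3.6] [60.8, 60.8]
scoop_handle [400.6 130.8  22.2] [4.8, 4.8]
scoop_end [413.3 141.4  60.4] [18.6, 18.6]
scoop [409.8  94.1  35.3] [0.7, 0.7]
10.8 [426.8  41.3  18.2] 1.755998686246031 0.5083075003416858 25.34037021920085 [-0.1  0.1  0.1] [0.2  0.18 0.1 ]
```

Request:
play_rows:
  grip_force: 20
  steps:
    - {"delta_pos": [-0.3,0,0.8],"yaw": 0,"jaw": 40}
    - {"delta_pos": [-0.6,0,1.6],"yaw": 0,"jaw": 40}
    - {"delta_pos": [-0.8,0,2.4],"yaw": 0,"jaw": 40}
    - {"delta_pos": [-1.0,0,3.0],"yaw": 0,"jaw": 40}
    - {"delta_pos": [-1.1,0,3.6],"yaw": 0,"jaw": 40}
    - {"delta_pos": [-1.2,0,4.1],"yaw": 0,"jaw": 40}
    - {"delta_pos": [-1.2,0,4.5],"yaw": 0,"jaw": 40}
    - {"delta_pos": [-1.2,0,4.5],"yaw": 0,"jaw": 40}

```text
clock: 11.6
eef_pos: [428.6, 29.4, -27.5]
tcp_rot: [-3.14, -0.0, 1.756]
contact_force: [0.3, -0.1, 0.3]
opening: 0.507
grasp_force: 21.6
```

```bash
python3 -c "
from look import *;look('6')"
```

```text
side 224 0.52 [394.  11.  10.] [444. 141.  35.]
wrist 16365 0.56 [389.  13.   8.] [446. 139.  36.]
scoop_bowl [425.1  41.4  34. ] [1.0, 1.0]
scoop_handle [396.1 131.   10.2] [3.1, 3.1]
scoop [405.6  88.9   7.8] [2.4, 2.4]
12.2 [429.   29.5 -26.9] 1.7558299134259425 0.5066391645135105 21.379367490499135 [-0.7  0.2 -0.5] [0.18 0.1  0.04]
```

Request:
play_rows:
  steps:
    - {"delta_pos": [0,0,0.3],"yaw": 0,"jaw": 40}
    - {"delta_pos": [0,0,0.5],"yaw": 0,"jaw": 40}
    - {"delta_pos": [0,0,0.5],"yaw": 0,"jaw": 55}
    - {"delta_pos": [0,0,0.5],"yaw": 0,"jaw": 65}
    - {"delta_pos": [0,0,0.5],"yaw": 0,"jaw": 75}
    - {"delta_pos": [0,0,0.5],"yaw": 0,"jaw": 85}
    - {"delta_pos": [0,0,0.5],"yaw": 0,"jaw": 85}
    - {"delta_pos": [0,0,-1],"yaw": 0,"jaw": 85}

```text
clock: 13.0
eef_pos: [427.8, 29.4, -17.9]
tcp_rot: [-3.139, -0.0, 1.756]
contact_force: [0.1, -0.1, 0.5]
opening: 0.852
grasp_force: 0.0
```

Request:
play_rows:
  steps:
    - {"delta_pos": [0,0,-2],"yaw": 0,"jaw": 85}
    - {"delta_pos": [0,0,-5],"yaw": 0,"jaw": 80}
    - {"delta_pos": [1,0,-8],"yaw": 0,"jaw": 70}
    - {"delta_pos": [4,0,-8],"yaw": 0,"jaw": 60}
    - {"delta_pos": [7,0,-8],"yaw": 0,"jaw": 50}
    - {"delta_pos": [7,0,-8],"yaw": 0,"jaw": 50}
    - {"delta_pos": [7,0,-8],"yaw": 0,"jaw": 50}
    - {"delta_pos": [7,0,-8],"yaw": 0,"jaw": 50}

```text
clock: 13.8
eef_pos: [416.1, 97.8, 62.9]
tcp_rot: [-3.141, 0.0, 1.756]
contact_force: [-0.2, 0.1, 0.4]
opening: 0.499
grasp_force: 0.0
```

Run:
```python
from look import *
I,D,C=look('7')
k=vision.cut_out('wrist','scoop');B=cloud('wrist',D['wrist'],k[0]['region'],C['wrist'])
B=B[(B[:,2]>3)&(B[:,2]<40)]
c,(vx)=B[:,:2].mean(0),np.linalg.svd(B[:,:2]-B[:,:2].mean(0),full_matrices=False)[2][0]
vx=vx if vx[1]<0 else -vx
t=(B[:,:2]-c)@vx;print('axis yaw',np.arctan2(vx[1],vx[0]))
e=t.min();
for a in(5,30,60,90,115,135):
    q=B[abs(t-e-a)<4];print(a,q.mean(0).round(1),q[:,2].max().round(),len(q))
im=I['wrist'];save('w7',im)
```

```text
side 184 0.58 [397.  11.   8.] [449. 133.  33.]
wrist 5334 0.72 [383.  13.   6.] [446. 156.  33.]
scoop_bowl [432.6  26.3  13. ] [4.9, 4.9]
scoop_end [383.1 160.3  11.5] [0.8, 0.8]
scoop [408.2  81.   -6.7] [0.4, 0.4]
14.4 [416.2  98.2  63.1] 1.7557086048260166 0.4972526021986172 0.0 [ 0.2  0.3 -0.1] [-0.07  0.03  0.01]
axis yaw -1.2409733285785662
5 [384.9 155.9  12.5] 16.0 231
30 [393.1 132.5  15.6] 19.0 223
60 [402.8 104.   18.5] 21.0 195
90 [413.   75.8  22.3] 25.0 192
115 [421.9  51.6  25. ] 31.0 357
135 [426.5  32.4  13.7] 33.0 378
```

View pics/w7.png

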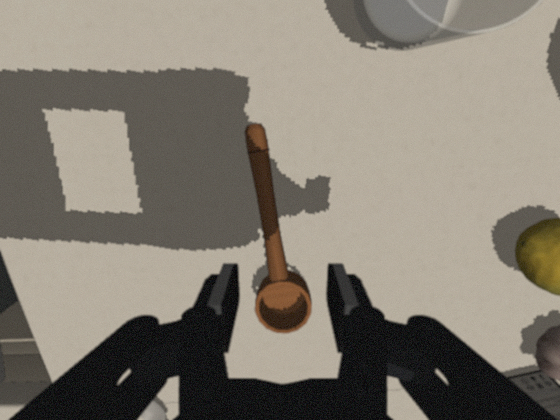

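```bash
python3 g.py 391.5 136 -35 1.909
```

```text
at [416.2  98.2  63.1] 1.756 cm [ 4.17 -1.74  9.81] turn -0.153
```

Request:
play_rows:
  grip_force: 30
  steps:
    - {"delta_pos": [2.2,-0.9,0],"yaw": -0.08,"jaw": 45}
    - {"delta_pos": [4.2,-1.7,1],"yaw": -0.153,"jaw": 45}
    - {"delta_pos": [4.2,-1.7,4],"yaw": -0.153,"jaw": 40}
    - {"delta_pos": [4.2,-1.7,7],"yaw": -0.153,"jaw": 40}
    - {"delta_pos": [4.2,-1.7,9],"yaw": -0.153,"jaw": 40}
    - {"delta_pos": [4.2,-1.7,9.8],"yaw": -0.153,"jaw": 40}
    - {"delta_pos": [4.2,-1.7,9.8],"yaw": -0.153,"jaw": 40}
    - {"delta_pos": [4.2,-1.7,9.8],"yaw": -0.153,"jaw": 40}

```text
clock: 15.25
eef_pos: [392.2, 136.5, -34.4]
tcp_rot: [3.141, 0.0, 1.909]
contact_force: [0.8, 0.6, -0.4]
opening: 0.399
grasp_force: 0.0
```

Request:
play_rows:
  grip_force: 30
  steps:
    - {"delta_pos": [0,0,0],"yaw": 0,"jaw": 32}
    - {"delta_pos": [0,0,0],"yaw": 0,"jaw": 26}
    - {"delta_pos": [0,0,0],"yaw": 0,"jaw": 20}
    - {"delta_pos": [0,0,0],"yaw": 0,"jaw": 15}
    - {"delta_pos": [0,0,0],"yaw": 0,"jaw": 10}
    - {"delta_pos": [0,0,0],"yaw": 0,"jaw": 10}
    - {"delta_pos": [0,0,0],"yaw": 0,"jaw": 10}
    - {"delta_pos": [0,0,0],"yaw": 0,"jaw": 10}

```text
clock: 16.05
eef_pos: [392.2, 136.5, -34.6]
tcp_rot: [3.141, 0.0, 1.909]
contact_force: [-1.3, 0.4, 5.5]
opening: 0.149
grasp_force: 29.4
```

Request:
play_rows:
  grip_force: 30
  steps:
    - {"delta_pos": [0,0,-0.5],"yaw": 0,"jaw": 10}
    - {"delta_pos": [0,0,-1.5],"yaw": 0,"jaw": 10}
    - {"delta_pos": [0,0,-3],"yaw": 0,"jaw": 10}
    - {"delta_pos": [0,0,-4.5],"yaw": 0,"jaw": 10}
    - {"delta_pos": [0,0,-6],"yaw": 0,"jaw": 10}
    - {"delta_pos": [0,0,-6],"yaw": 0,"jaw": 10}
    - {"delta_pos": [0,0,-6],"yaw": 0,"jaw": 10}
    - {"delta_pos": [0,0,-6],"yaw": 0,"jaw": 10}

```text
clock: 16.85
eef_pos: [391.3, 136.2, 24.7]
tcp_rot: [-3.141, -0.0, 1.909]
contact_force: [-0.4, -0.7, -0.7]
opening: 0.149
grasp_force: 29.3
```

```bash
python3 -c "
from look import *;look('8')"
```

```text
side 220 0.82 [385.   9.  64.] [450. 160.  91.]
wrist 4124 0.6 [379.  90.  67.] [409. 160.  80.]
scoop_bowl [417.3 145.8 124.5] [53.4, 53.4]
scoop_handle [394.  126.2  68.7] [5.2, 5.2]
scoop_end [381.8 161.1  71.4] [0.5, 0.5]
scoop [406.7  93.3  76.3] [1.6, 1.6]
17.45 [391.8 136.4  25. ] 1.9088174945824457 0.1506519607262762 29.28254395723343 [-0.2 -0.4 -0.7] [0.07 0.01 0.01]
```

Request:
play_rows:
  grip_force: 20
  steps:
    - {"delta_pos": [0,0,-1.5],"yaw": 0,"jaw": 10}
    - {"delta_pos": [0,0,-3],"yaw": 0,"jaw": 10}
    - {"delta_pos": [0,0,-3],"yaw": 0,"jaw": 13}
    - {"delta_pos": [0,0,-3],"yaw": 0,"jaw": 13}
    - {"delta_pos": [0,0,-3],"yaw": 0,"jaw": 14}
    - {"delta_pos": [0,0,-3],"yaw": 0,"jaw": 14}
    - {"delta_pos": [0,0,-3],"yaw": 0,"jaw": 14.5}
    - {"delta_pos": [0,0,-3],"yaw": 0,"jaw": 14.5}

```text
clock: 18.25
eef_pos: [391.5, 136.3, 54.8]
tcp_rot: [-3.141, -0.0, 1.909]
contact_force: [1.2, 0.1, -0.9]
opening: 0.145
grasp_force: 29.3
```

```bash
python3 -c "
from look import *;look('9',('side',))"
```

```text
side 198 0.77 [386.   9.  95.] [449. 158. 121.]
18.55 [391.8 136.4  55.1] 1.908783864866877 0.14687047681653578 29.274384677410126 [ 0.5  0.1 -1. ] [ 0.03 -0.01  0.02]
```

Request:
play_rows:
  grip_force: 20
  steps:
    - {"delta_pos": [0,0,0],"yaw": 0,"jaw": 14.8}
    - {"delta_pos": [0,0,0],"yaw": 0,"jaw": 14.8}
    - {"delta_pos": [0,0,0],"yaw": 0,"jaw": 15}
    - {"delta_pos": [0,0,0],"yaw": 0,"jaw": 15}
    - {"delta_pos": [0,0,0],"yaw": 0,"jaw": 15.2}
    - {"delta_pos": [0,0,0],"yaw": 0,"jaw": 15.2}
    - {"delta_pos": [0,0,0],"yaw": 0,"jaw": 15.4}
    - {"delta_pos": [0,0,0],"yaw": 0,"jaw": 15.4}

```text
clock: 19.35
eef_pos: [391.8, 136.4, 55.1]
tcp_rot: [-3.142, -0.0, 1.909]
contact_force: [0.5, 0.7, -0.1]
opening: 0.151
grasp_force: 14.5
```

```bash
python3 -c "
from look import *;look('10',('side',))"
```

```text
side 220 0.74 [386.  11.  93.] [449. 160. 120.]
19.65 [391.8 136.4  55.1] 1.9087772361489166 0.15871412651873062 14.49275404214859 [ 0.3  0.1 -1.8] [-0.    0.02 -0.06]
```

Request:
play_rows:
  steps:
    - {"delta_pos": [0,0,0],"yaw": 0,"jaw": 15.5}
    - {"delta_pos": [0,0,0],"yaw": 0,"jaw": 15.5}
    - {"delta_pos": [0,0,0],"yaw": 0,"jaw": 15.55}
    - {"delta_pos": [0,0,0],"yaw": 0,"jaw": 15.55}
    - {"delta_pos": [0,0,0],"yaw": 0,"jaw": 15.6}
    - {"delta_pos": [0,0,0],"yaw": 0,"jaw": 15.6}
    - {"delta_pos": [0,0,0],"yaw": 0,"jaw": 15.6}
    - {"delta_pos": [0,0,0],"yaw": 0,"jaw": 15.6}

```text
clock: 20.45
eef_pos: [391.8, 136.4, 55.1]
tcp_rot: [3.142, 0.0, 1.909]
contact_force: [-0.5, 0.1, -0.6]
opening: 0.157
grasp_force: 11.1
```

```bash
python3 -c "
from look import *;look('11',('side',))"
```

```text
side 189 0.53 [387.  11.  94.] [449. 159. 120.]
20.75 [391.8 136.4  55.1] 1.908757237577061 0.1556630974874346 11.100695729255676 [ 0.9 -0.4 -0.6] [0.03 0.01 0.03]
```

Request:
play_rows:
  steps:
    - {"delta_pos": [0,0,0],"yaw": 0,"jaw": 15.7}
    - {"delta_pos": [0,0,0],"yaw": 0,"jaw": 15.75}
    - {"delta_pos": [0,0,0],"yaw": 0,"jaw": 15.8}
    - {"delta_pos": [0,0,0],"yaw": 0,"jaw": 15.85}
    - {"delta_pos": [0,0,0],"yaw": 0,"jaw": 15.9}
    - {"delta_pos": [0,0,0],"yaw": 0,"jaw": 15.9}
    - {"delta_pos": [0,0,0],"yaw": 0,"jaw": 15.9}
    - {"delta_pos": [0,0,0],"yaw": 0,"jaw": 15.9}

```text
clock: 21.55
eef_pos: [391.7, 136.4, 55.0]
tcp_rot: [-3.142, -0.0, 1.909]
contact_force: [-0.0, -0.5, -1.7]
opening: 0.159
grasp_force: 6.3
```

```bash
python3 -c "
from look import *;look('12',('side',))"
```

```text
side 180 0.75 [386.  10.  96.] [449. 160. 121.]
21.85 [391.8 136.4  55.1] 1.9088397192754374 0.15651086333679193 6.283818930387497 [-0.3 -0.3 -0.6] [-0.   -0.01  0.01]
```

Request:
play_rows:
  steps:
    - {"delta_pos": [0,0,0],"yaw": 0,"jaw": 15.95}
    - {"delta_pos": [0,0,0],"yaw": 0,"jaw": 16.0}
    - {"delta_pos": [0,0,0],"yaw": 0,"jaw": 16.04}
    - {"delta_pos": [0,0,0],"yaw": 0,"jaw": 16.08}
    - {"delta_pos": [0,0,0],"yaw": 0,"jaw": 16.11}
    - {"delta_pos": [0,0,0],"yaw": 0,"jaw": 16.14}
    - {"delta_pos": [0,0,0],"yaw": 0,"jaw": 16.14}
    - {"delta_pos": [0,0,0],"yaw": 0,"jaw": 16.14}

```text
clock: 22.65
eef_pos: [391.8, 136.4, 55.1]
tcp_rot: [3.141, -0.0, 1.909]
contact_force: [-0.0, -0.1, 0.5]
opening: 0.162
grasp_force: 2.7
```

```bash
python3 -c "
from look import *;look('13',('side',))"
```

```text
side 135 0.78 [388.  66.  20.] [440. 158. 115.]
22.95 [391.8 136.4  55.1] 1.9087974014852325 0.15786440227520898 2.754831500351429 [-0.1  0.7  1. ] [0.13 0.03 0.  ]
```

Request:
play_rows:
  steps:
    - {"delta_pos": [0,0,-1],"yaw": 0,"jaw": 16.14}
    - {"delta_pos": [0,0,-2],"yaw": 0,"jaw": 16.14}
    - {"delta_pos": [0,0,-3.5],"yaw": 0,"jaw": 16.14}
    - {"delta_pos": [0,0,-5],"yaw": 0,"jaw": 16.16}
    - {"delta_pos": [0,0,-6],"yaw": 0,"jaw": 16.18}
    - {"delta_pos": [0,0,-7],"yaw": 0,"jaw": 16.18}
    - {"delta_pos": [0,0,-7],"yaw": 0,"jaw": 16.18}
    - {"delta_pos": [0,0,-7],"yaw": 0,"jaw": 16.18}

```text
clock: 23.75
eef_pos: [391.7, 136.4, 125.1]
tcp_rot: [3.141, 0.0, 1.909]
contact_force: [1.0, 0.1, -0.5]
opening: 0.161
grasp_force: 2.4
```

Run:
```python
from look import *
I,D,C=look('14',('side',))
cv2.imwrite('pics/m14.png',cv2.resize(I['side'][150:350,230:430,::-1],(500,500)))
```

```text
side 236 0.79 [385. 106.  47.] [424. 152. 187.]
24.05 [391.5 136.3 124.6] 1.90876805939623 0.16502995522648567 2.4218625202775 [-1.   0.6 -0.2] [ 0.02 -0.01  0.01]
```

View pics/m14.png

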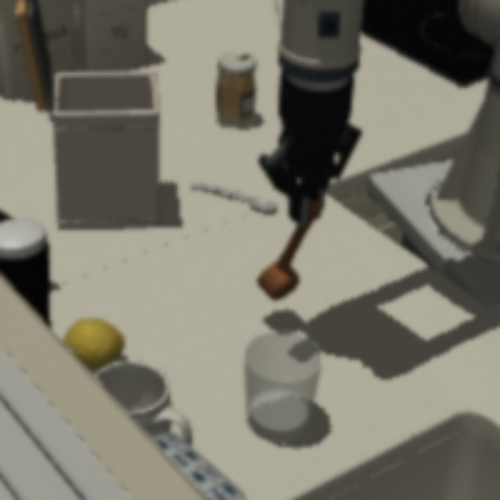

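Request:
play_rows:
  grip_force: 40
  steps:
    - {"delta_pos": [0,0,0],"yaw": 0,"jaw": 10}
    - {"delta_pos": [0,0,0],"yaw": 0,"jaw": 10}
    - {"delta_pos": [0,0,-2],"yaw": 0,"jaw": 10}
    - {"delta_pos": [0,0,-5],"yaw": 0,"jaw": 10}
    - {"delta_pos": [0,0,-8.5],"yaw": 0,"jaw": 10}
    - {"delta_pos": [0,0,-12],"yaw": 0,"jaw": 10}
    - {"delta_pos": [0,0,-15],"yaw": 0,"jaw": 10}
    - {"delta_pos": [0,0,-17],"yaw": 0,"jaw": 10}

```text
clock: 24.85
eef_pos: [392.3, 136.6, 297.4]
tcp_rot: [3.139, -0.0, 1.909]
contact_force: [0.1, 0.3, -1.8]
opening: 0.145
grasp_force: 39.2
```

Run:
```python
from look import *
I,D,C=look('15')
import g;g.go(515,-185,295,1.29)
```

```text
side 280 0.96 [387. 107. 217.] [425. 154. 357.]
wrist 2302 0.97 [383. 103. 242.] [420. 153. 366.]
scoop_bowl [402.4 110.  237.9] [1.0, 1.0]
scoop_handle [394.3 135.2 333. ] [3.3, 3.3]
scoop_end [387.  150.7 366.1] [1.1, 1.1]
scoop [400.  120.4 286.1] [3.8, 3.8]
25.45 [391.5 136.3 294.5] 1.9087544519680324 0.1464911436117355 39.335010051727295 [ 0.2 -0.7 -0.7] [ 0.04  0.02 -0.01]
at [391.5 136.3 294.5] 1.909 cm [-34.41   0.99  -0.05] turn 0.619
```

Request:
play_rows:
  steps:
    - {"delta_pos": [-3,0.2,0],"yaw": 0.05,"jaw": 10}
    - {"delta_pos": [-7.5,0.4,0],"yaw": 0.14,"jaw": 10}
    - {"delta_pos": [-12,0.6,0],"yaw": 0.23,"jaw": 10}
    - {"delta_pos": [-16.5,0.9,0],"yaw": 0.32,"jaw": 10}
    - {"delta_pos": [-21,1.2,0],"yaw": 0.41,"jaw": 10}
    - {"delta_pos": [-25.5,1.5,0],"yaw": 0.5,"jaw": 10}
    - {"delta_pos": [-30,1.8,0],"yaw": 0.57,"jaw": 10}
    - {"delta_pos": [-34.5,2,0],"yaw": 0.62,"jaw": 10}

```text
clock: 26.25
eef_pos: [525.5, -184.4, 294.8]
tcp_rot: [-3.141, -0.0, 1.286]
contact_force: [0.4, 0.7, -0.9]
opening: 0.145
grasp_force: 39.2
```

Run:
```python
from look import *
I,D,C=look('16')
W=C['wrist'];P=cloud('wrist',D['wrist'],None,W)
q=P[(abs(P[:,2]-173)<4)&(np.hypot(P[:,0]-521,P[:,1]+194)<95)]
print('rim',len(q),q.min(0).round(),q.max(0).round(),cv2.minAreaRect(q[:,:2].astype(np.float32)))
for n in('caddy','caddy_hinge','lid_front'):
    o=[ray(c,l[0]['uv'],C[c]) for c in('side','wrist') for l in [vision.landmark_of(c,n)] if l and l[0]['conf']>.4]
    print(n,len(o),tri(o) if len(o)>1 else '')
import g;g.go(525,-182,125,1.29)
```

```text
wrist 2526 0.83 [ 501. -229.  233.] [ 539. -173.  361.]
scoop_bowl [ 516.9 -225.4  224. ] [0.7, 0.7]
scoop_handle [ 528.  -189.2  328.8] [1.5, 1.5]
scoop_end [ 240.7 -583.9 -726.7] [190.7, 190.7]
scoop [ 521.6 -207.6  284.7] [2.6, 2.6]
26.85 [ 525.  -181.8  295.4] 1.2899449883884309 0.14625245596506697 39.40981149673462 [ 0.1 -0.  -0.3] [ 0.01 -0.06  0.04]
rim 3922 [ 441. -266.  169.] [ 604. -125.  177.] ((522.4918212890625, -197.12115478515625), (114.18683624267578, 142.7228240966797), 74.23554992675781)
caddy 2 (array([ 518.70801925, -204.77187736,   -9.25721603]), [5.4, 5.4])
caddy_hinge 2 (array([ 581.48174788, -218.21926714,  157.87054673]), [5.5, 5.5])
lid_front 1 
at [ 525.  -182.4  295.1] 1.289 cm [ 3.000e-02 -1.000e-02  1.701e+01] turn -0.001
```

View pics/wrist16.png

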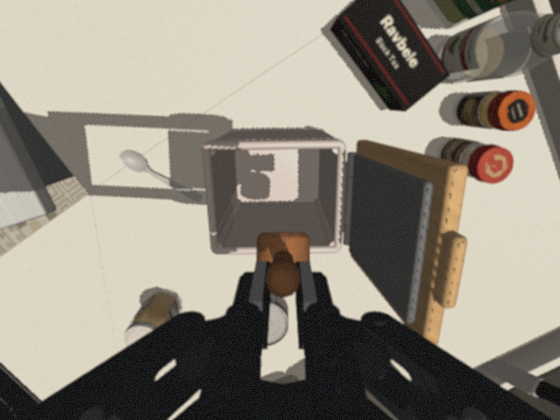

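Request:
play_rows:
  steps:
    - {"delta_pos": [0.8,-0.3,0],"yaw": 0,"jaw": 10}
    - {"delta_pos": [0.8,-0.3,2],"yaw": 0,"jaw": 10}
    - {"delta_pos": [0.8,-0.3,5],"yaw": 0,"jaw": 10}
    - {"delta_pos": [0.8,-0.3,8],"yaw": 0,"jaw": 10}
    - {"delta_pos": [0.8,-0.3,11],"yaw": 0,"jaw": 10}
    - {"delta_pos": [0.8,-0.3,14],"yaw": 0,"jaw": 10}
    - {"delta_pos": [0.8,-0.3,17],"yaw": 0,"jaw": 10}
    - {"delta_pos": [0.8,-0.3,18],"yaw": 0,"jaw": 10}

```text
clock: 27.95
eef_pos: [522.5, -172.9, 112.4]
tcp_rot: [-3.137, -0.0, 1.289]
contact_force: [-0.0, -0.3, -0.7]
opening: 0.146
grasp_force: 39.3
```

Request:
play_rows:
  steps:
    - {"delta_pos": [0,0,0.5],"yaw": 0,"jaw": 10}
    - {"delta_pos": [0,0,1],"yaw": 0,"jaw": 10}
    - {"delta_pos": [0,0,1.5],"yaw": 0,"jaw": 10}
    - {"delta_pos": [0,0,1.8],"yaw": 0,"jaw": 10}
    - {"delta_pos": [0,0,1.8],"yaw": 0,"jaw": 10}
    - {"delta_pos": [0,0,1.8],"yaw": 0,"jaw": 10}
    - {"delta_pos": [0,0,1.8],"yaw": 0,"jaw": 10}
    - {"delta_pos": [0,0,1.8],"yaw": 0,"jaw": 10}

```text
clock: 28.75
eef_pos: [524.5, -174.0, 97.3]
tcp_rot: [3.141, 0.0, 1.289]
contact_force: [0.5, 0.5, 0.2]
opening: 0.146
grasp_force: 39.3
```

Request:
play_rows:
  steps:
    - {"delta_pos": [0,0,0.4],"yaw": 0,"jaw": 16}
    - {"delta_pos": [0,0,0.4],"yaw": 0,"jaw": 20}
    - {"delta_pos": [0,0,0.4],"yaw": 0,"jaw": 30}
    - {"delta_pos": [0,0,0.4],"yaw": 0,"jaw": 38}
    - {"delta_pos": [0,0,0.4],"yaw": 0,"jaw": 38}
    - {"delta_pos": [0,0,0],"yaw": 0,"jaw": 38}
    - {"delta_pos": [0,0,-2],"yaw": 0,"jaw": 38}
    - {"delta_pos": [0,0,-5],"yaw": 0,"jaw": 38}

```text
clock: 29.55
eef_pos: [523.1, -173.5, 146.5]
tcp_rot: [-3.138, -0.0, 1.289]
contact_force: [0.7, 0.1, 0.3]
opening: 0.379
grasp_force: 0.0
```

Request:
play_rows:
  steps:
    - {"delta_pos": [0,0,-4],"yaw": 0,"jaw": 38}
    - {"delta_pos": [0,0,-8],"yaw": 0,"jaw": 30}
    - {"delta_pos": [0,0,-12],"yaw": 0,"jaw": 20}
    - {"delta_pos": [0,0,-16],"yaw": 0,"jaw": 10}
    - {"delta_pos": [0,0,-18],"yaw": 0,"jaw": 0}
    - {"delta_pos": [0,0,-18],"yaw": 0,"jaw": 0}
    - {"delta_pos": [0,0,-18],"yaw": 0,"jaw": 0}
    - {"delta_pos": [0,0,-18],"yaw": 0,"jaw": 0}

```text
clock: 30.35
eef_pos: [523.6, -173.7, 325.6]
tcp_rot: [-3.139, -0.0, 1.289]
contact_force: [1.0, -0.3, -1.3]
opening: -0.001
grasp_force: 0.0
```

Run:
```python
from look import *
I,D,C=look('17',('top','wrist'))
B=vision.cut_out('wrist','lid_front')
if B:
    L=cloud('wrist',D['wrist'],B[0]['region'],C['wrist']);print('lid',np.percentile(L,1,0).round(),np.percentile(L,99,0).round())
```

```text
top 51 0.46 [ 473. -187.    7.] [ 527. -146.  455.]
wrist 767 0.81 [ 497. -225.   16.] [ 537. -154.  156.]
scoop_bowl [ 522.7 -164.7  185.1] [6.2, 6.2]
scoop_handle [ 529.8 -157.5  184.8] [2.6, 2.6]
scoop_end [ 530.1 -150.4  188.6] [0.8, 0.8]
scoop [ 522.7 -178.6  128.4] [2.5, 2.5]
30.95 [ 524.4 -173.9  327.1] 1.2888088392370989 -0.0015248000529928447 0.0 [ 0.6 -0.6 -0.5] [-0.02  0.05 -0.08]
lid [ 578. -275.  173.] [ 632. -163.  321.]
```

Request:
play_rows:
  steps:
    - {"delta_pos": [-0.3,1.5,0],"yaw": 0.14,"jaw": 0}
    - {"delta_pos": [-0.6,3.5,0],"yaw": 0.28,"jaw": 0}
    - {"delta_pos": [-0.9,5.5,0],"yaw": 0.42,"jaw": 0}
    - {"delta_pos": [-1.2,7.5,0],"yaw": 0.56,"jaw": 0}
    - {"delta_pos": [-1.5,9.5,0],"yaw": 0.7,"jaw": 0}
    - {"delta_pos": [-1.8,11.5,0],"yaw": 0.84,"jaw": 0}
    - {"delta_pos": [-2.1,13,0],"yaw": 0.98,"jaw": 0}
    - {"delta_pos": [-2.3,14.2,0],"yaw": 1.12,"jaw": 0}

```text
clock: 31.8
eef_pos: [655.1, -236.0, 326.7]
tcp_rot: [-3.141, 0.0, 0.163]
contact_force: [-0.1, 0.4, 0.8]
opening: -0.005
grasp_force: 0.0
```

Request:
play_rows:
  steps:
    - {"delta_pos": [0,0,0],"yaw": 0.14,"jaw": 0}
    - {"delta_pos": [0,0,0],"yaw": 0.28,"jaw": 0}
    - {"delta_pos": [0,0,0],"yaw": 0.42,"jaw": 0}
    - {"delta_pos": [0,0,0],"yaw": 0.45,"jaw": 0}
    - {"delta_pos": [0,0,2],"yaw": 0.45,"jaw": 0}
    - {"delta_pos": [0,0,5],"yaw": 0.45,"jaw": 0}
    - {"delta_pos": [0,0,7.5],"yaw": 0.45,"jaw": 0}
    - {"delta_pos": [0,0,7.5],"yaw": 0.45,"jaw": 0}

```text
clock: 32.6
eef_pos: [652.2, -234.8, 248.1]
tcp_rot: [-3.141, 0.006, -0.279]
contact_force: [-1.1, 0.0, -0.4]
opening: -0.005
grasp_force: 0.0
```

Run:
```python
from h import *
s=r.sense();p=np.array(s['eef_pos'])-[518,-196,0];print(s['clock'],s['eef_pos'],s['tcp_rot'],s['contact_force'],'caddy',p[0]*.962-p[1]*.273,p[0]*.273+p[1]*.962,s['qpos'])
im,d=vision.grab_frame('wrist');save('w18',im)
C=cal('wrist')
P=np.zeros(d.shape+(3,));v,u=np.nonzero(d>0);P[v,u]=cloud('wrist',d,None,C)
q=P[(d>0)&(P[...,2]>180)]-[518,-196,0]
X=q[:,0]*.962-q[:,1]*.273;Y=q[:,0]*.273+q[:,1]*.962
for z in range(190,340,15):
    m=(abs(q[:,2]-z)<7)&(abs(Y)<50)&(X>50)&(X<200)
    if m.sum()>20: print(z,m.sum(),np.percentile(X[m],[2,25,50,75,98]).round(),np.percentile(Y[m],[2,98]).round())
```

```text
32.6 [ 652.23976814 -234.77970089  248.12648793] [-3.14115487  0.00642615 -0.27865845] [-1.1480288   0.01413366 -0.37140353] caddy 139.72551529272084 -0.6586155529428268 [-3.47679767e-01  4.22298725e-01  1.40755677e+00 -6.65570202e-06
  1.31817821e+00  1.50177810e+00]
190 456 [88. 88. 89. 89. 90.] [-49.  49.]
205 455 [90. 91. 91. 92. 92.] [-49.  49.]
220 538 [92. 93. 93. 94. 94.] [-49.  49.]
235 657 [94. 95. 95. 96. 97.] [-49.  49.]
250 750 [97. 97. 98. 99. 99.] [-49.  49.]
265 236 [ 99. 100. 100. 100. 101.] [-41.  37.]
295 529 [105. 147. 151. 152. 152.] [-15.  10.]
310 1570 [104. 106. 148. 151. 152.] [-48.  48.]
325 1436 [106. 147. 151. 152. 154.] [-19.  15.]
```

View pics/w18.png

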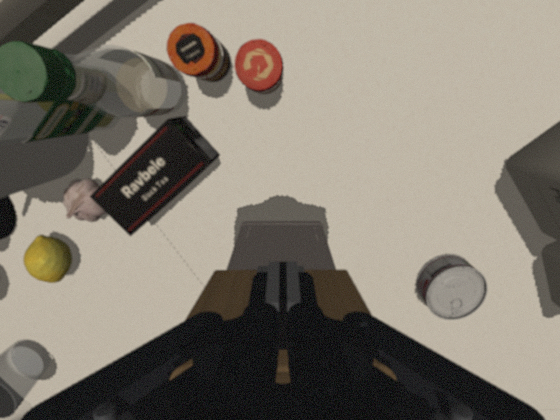

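Request:
play_rows:
  steps:
    - {"delta_pos": [-1.5,0,0],"yaw": 0,"jaw": 0}
    - {"delta_pos": [-2.7,0,0],"yaw": 0,"jaw": 0}
    - {"delta_pos": [-3.5,0,0],"yaw": 0,"jaw": 0}
    - {"delta_pos": [-4.3,0,-0.1],"yaw": 0,"jaw": 0}
    - {"delta_pos": [-5.2,0,-0.1],"yaw": 0,"jaw": 0}
    - {"delta_pos": [-6,0,-0.1],"yaw": 0,"jaw": 0}
    - {"delta_pos": [-6.8,0,0],"yaw": 0,"jaw": 0}
    - {"delta_pos": [-7.5,0,0],"yaw": 0,"jaw": 0}

```text
clock: 33.45
eef_pos: [581.5, -214.5, 251.8]
tcp_rot: [-3.142, 0.0, -0.281]
contact_force: [3.0, -0.2, -2.0]
opening: 0.002
grasp_force: 1.1
```

Request:
play_rows:
  steps:
    - {"delta_pos": [-1.1,0,0.2],"yaw": 0,"jaw": 0}
    - {"delta_pos": [-2.2,0,0.6],"yaw": 0,"jaw": 0}
    - {"delta_pos": [-3.2,0,1],"yaw": 0,"jaw": 0}
    - {"delta_pos": [-4.3,0,1.6],"yaw": 0,"jaw": 0}
    - {"delta_pos": [-5.2,0,2.3],"yaw": 0,"jaw": 0}
    - {"delta_pos": [-6.1,0,3],"yaw": 0,"jaw": 0}
    - {"delta_pos": [-6.9,0,3.9],"yaw": 0,"jaw": 0}
    - {"delta_pos": [-7.6,0,4.8],"yaw": 0,"jaw": 0}

```text
clock: 34.25
eef_pos: [508.3, -193.3, 203.2]
tcp_rot: [-3.142, 0.001, -0.281]
contact_force: [-0.0, -0.3, 2.6]
opening: 0.0
grasp_force: 1.1
```

```bash
cat > lid.py <<'E'
from h import *
s=r.sense();p=np.array(s['eef_pos'])-[518,-196,0];print(s['clock'],np.round(s['eef_pos'],1),np.round(s['contact_force'],1),'caddy',p[0]*.962-p[1]*.273,p[0]*.273+p[1]*.962)
for c in('side','top'):
    im,d=vision.grab_frame(c)
    P=cloud(c,d)-[518,-196,0];X=P[:,0]*.962-P[:,1]*.273;Y=P[:,0]*.273+P[:,1]*.962
    for y0 in(-45,45):
        m=(abs(Y-y0)<10)&(X>-75)&(X<85)&(P[:,2]>165)&(P[:,2]<300)
        o=[(x,int(np.median(P[m&(abs(X-x)<6),2]))) for x in range(-70,90,20) if (m&(abs(X-x)<6)).sum()>3];print(c,y0,o)
E
python3 lid.py
```

```text
34.25 [ 508.3 -193.3  203.2] [-0.  -0.3  2.6] caddy -10.051801649216845 -0.042462756235804644
side -45 [(-50, 171), (-30, 210), (10, 225), (30, 213), (50, 204), (70, 191)]
side 45 [(-30, 245), (-10, 235), (10, 222), (30, 211), (50, 201), (70, 188)]
top -45 [(-70, 172), (-50, 241), (-30, 246)]
top 45 [(-50, 173), (-30, 244), (-10, 237), (30, 212), (50, 200), (70, 189)]
```

Request:
play_rows:
  steps:
    - {"delta_pos": [-0.6,0,0.9],"yaw": 0,"jaw": 0}
    - {"delta_pos": [-1.1,0,1.8],"yaw": 0,"jaw": 0}
    - {"delta_pos": [-1.4,0,2.6],"yaw": 0,"jaw": 0}
    - {"delta_pos": [-1.7,0,3.4],"yaw": 0,"jaw": 0}
    - {"delta_pos": [-1.9,0,4.1],"yaw": 0,"jaw": 0}
    - {"delta_pos": [-2.1,0,4.7],"yaw": 0,"jaw": 0}
    - {"delta_pos": [-2.2,0,5.2],"yaw": 0,"jaw": 0}
    - {"delta_pos": [-2.2,0,5.5],"yaw": 0,"jaw": 0}

```text
clock: 35.15
eef_pos: [487.9, -187.5, 148.6]
tcp_rot: [3.142, 0.001, -0.281]
contact_force: [-1.7, -0.6, 1.1]
opening: -0.002
grasp_force: 0.9
```

```bash
python3 lid.py
```

```text
35.15 [ 487.9 -187.5  148.6] [-1.7 -0.6  1.1] caddy -31.2803106890415 -0.020081966930941775
side -45 [(-50, 188), (-10, 185), (10, 186), (30, 186), (50, 185), (70, 186)]
side 45 [(-50, 186), (-30, 263), (-10, 184), (10, 185), (30, 186), (50, 185), (70, 176)]
top -45 [(-70, 185), (-50, 186)]
top 45 [(-50, 186), (10, 185), (30, 187), (50, 185), (70, 183)]
```

Nearly or fully shut; press on gently and read the force.

Request:
play_rows:
  steps:
    - {"delta_pos": [0,0,0.1],"yaw": 0,"jaw": 0}
    - {"delta_pos": [0,0,0.15],"yaw": 0,"jaw": 0}
    - {"delta_pos": [0,0,0.2],"yaw": 0,"jaw": 0}
    - {"delta_pos": [0,0,0.25],"yaw": 0,"jaw": 0}
    - {"delta_pos": [0,0,0.3],"yaw": 0,"jaw": 0}
    - {"delta_pos": [0,0,0.35],"yaw": 0,"jaw": 0}
    - {"delta_pos": [0,0,0.4],"yaw": 0,"jaw": 0}
    - {"delta_pos": [0,0,0.4],"yaw": 0,"jaw": 0}

```text
clock: 36.05
eef_pos: [488.3, -187.5, 147.5]
tcp_rot: [-3.142, -0.001, -0.281]
contact_force: [-8.7, 3.3, 25.7]
opening: 0.002
grasp_force: 12.9
```

Request:
play_rows:
  steps:
    - {"delta_pos": [0,0,-0.5],"yaw": 0,"jaw": 0}
    - {"delta_pos": [0,0,-2],"yaw": 0,"jaw": 0}
    - {"delta_pos": [0,0,-5],"yaw": 0,"jaw": 0}
    - {"delta_pos": [-3,0,-9],"yaw": 0,"jaw": 0}
    - {"delta_pos": [-6,0,-13],"yaw": 0,"jaw": 0}
    - {"delta_pos": [-9,0,-15],"yaw": 0,"jaw": 0}
    - {"delta_pos": [-12,0,-15],"yaw": 0,"jaw": 0}
    - {"delta_pos": [-12,0,-15],"yaw": 0,"jaw": 0}

```text
clock: 36.85
eef_pos: [370.5, -153.5, 295.9]
tcp_rot: [3.141, -0.001, -0.281]
contact_force: [-0.1, -0.5, 0.1]
opening: -0.003
grasp_force: 0.0
```

```bash
python3 lid.py
python3 - <<'E'
from h import *
P=cloud('top',vision.grab_frame('top')[1])-[518,-196,0]
X=P[:,0]*.962-P[:,1]*.273;Y=P[:,0]*.273+P[:,1]*.962
m=(abs(Y)<50)&(X>-55)&(X<65)&(abs(P[:,2]-186)<15);print(m.sum(),'slope',np.polyfit(X[m],P[m,2],1))
print([l['conf'] for n in('glass',) for l in vision.landmark_of('top',n)])
for n,z in(('glass_center',46),('lemon_center',29),('mug_center',45),('tin_center',20)):
    l=vision.landmark_of('top',n)
    if l: o,d=ray('top',l[0]['uv']);print(n,(o+d*(z-o[2])/d[2]).round())
E
```

```text
36.85 [ 370.5 -153.5  295.9] [-0.1 -0.5  0.1] caddy -153.46986130053705 0.6602705952776375
side -45 [(-50, 186), (-30, 186), (-10, 186), (10, 185), (30, 185), (50, 186), (70, 187)]
side 45 [(-50, 186), (-30, 184), (-10, 185), (10, 185), (30, 185), (50, 184), (70, 177)]
top -45 [(-70, 184), (-50, 186), (-30, 186), (-10, 186), (10, 185), (30, 186), (50, 186), (70, 183)]
top 45 [(-70, 185), (-50, 186), (-30, 185), (-10, 185), (10, 187), (30, 185), (50, 185), (70, 180)]
1911 slope [4.87973289e-03 1.86338518e+02]
[]
glass_center [469. 261.  46.]
lemon_center [621. 120.  29.]
mug_center [636. 256.  45.]
tin_center [ 429. -420.   20.]
```

Lid level (slope ≈ 0.005), things in place; hand in.

```bash
python3 -c "
from rig import r
print(r.sign_off())"
```

```text
the job is handed in; nothing more can be done
None
```

The scoop was laid down, regripped by the handle and stood bowl-down in the caddy. The lid is shut and I've handed the job in at about 37 s. My last pictures showed the lid level, the glass in place, and the mug, lemon and tin unmoved; I didn't check the carton, garlic or teaspoon again, and sign-off returned no verdict.

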